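Flip the batch flag of the pink dishes to green

ROBOT

A 7-joint arm with a two-finger parallel gripper is mounted at the origin on a cart in front of the work surface, level with it; the furniture and walls round the work are solid. World frame = base frame: x ahead of the robot, y to its left, z up, the work surface at z = 0. Lengths are in m, angles in rad, forces in N, time in s.
With the tool pointing down it reaches from about 0.4 to 0.85 m from the base axis. Payload 10.4 kg.
Tool frame: the origin (TCP) lies midway between the tips of the shut fingers; the grasp point (between the pads) lies 19 mm behind it (manip.pinch_z is the distance from the TCP to the grasp point, in m); y points along the fingers, x is the direction in which the jaws open and shut, and the axes are right-handed (so a half turn about y gives the same grasp; the last joint's range is limited). The gripper opens to 85 mm and grips with 20 to 120 N. Pads are 22 mm wide; open, the fingers measure 114 mm over their backs; the gripper's body (76 mm by 85 mm) begins 54 mm behind the grasp point. The pads swing forward as they close: fully open they stand 13 mm farther back than shut.
Start: joints at [-1.289, 0.332, -0.065, 1.46, 0.022, 1.35, -0.088], TCP at [0.188, 0.596, 0.231] pointing down, gripper open.
Joint ranges: [-2.6, 2.6], [-0.5, 2.12], [-1.47, 1.34], [0.16, 2.42], [-1.27, 4.41], [0.06, 2.06], [-2.6, 2.6]. Speed limits (rad/s): [2.22, 2.22, 2.79, 2.79, 3.14, 3.14, 3.14].

INTERFACE

Orientations are given as a unit quaternion [x, y, z, w].
In Python, from workcell import manip gives the robot as it stands.
- The arm moves only by the shell command python3 -m pendant 'ROWS' [OPENING] [FORCE]. ROWS is a JSON object of lists of equal length, an entry for each row: "offset": the shift along the tool's x, y, z scaled (see below), a list of three; "turn": the turn, a rotation vector about the tool's x, y, z scaled (see below), a list of three. A call has 1 to 12 rows; each row is the pose to reach, as a shift and turn from the pose measured when the call began, along the tool's axes at that moment; what a row does not reach only later rows make up. The controller multiplies each number of a shift by 200 mm and each number of a turn by 45 degrees. A row lasts 1/8 s, in which the tool goes at most 62.5 mm and 10.7 degrees, less where a joint would pass 70% of its speed; a pose out of reach is approached as far as the arm can. A call with a number of a shift or a turn outside -1 to 1 is refused whole. A call with a gripper value outside its range is refused whole. OPENING is the opening in per cent of the stroke, from 0 (shut) to 100 (fully open), set as the call begins (- or left out, the last holds). The fingers move at their own pace and stop on an object; FORCE is the grip in N (left out, the last holds). Time passes only in rows, so rows that repeat a pose let the fingers close. It gives the time, the measured TCP pose, the force and the opening at its end, in the units of the state.
- manip.get_obs(): the state, without advancing time (a new reading comes with each control period).
- manip.camera(name): name is "scene" or "top"; returns (picture, depth): 480x640x3 uint8, red, green, blue; 480x640 float32, m along the optical axis (not along the pixel's ray), 0 where there is no reading.
- manip.camera_model(name): a dict with "intrinsics" (3x3 intrinsics, pixels), "R" (3x3) and "t" (3): a world point X has camera coordinates R X + t. Camera axes: x right, y down, z forward; pixel columns grow to the right and rows downward; lengths in m; the calibration is good to about 2 mm. A picture is of the moment at which its call begins. camera_model takes no time and is no camera call.
- manip.hand_in(): hands the job in, once; it reports no verdict.
The state is a dict: "clock": time; "joint_pos": joint angles; "joint_velocities": joint speeds; "tau": joint torques, N m; "position": TCP position; "ee_rot": TCP orientation; "ft_force": force on the tool from outside, world axes, zero at the start; "torque": the same for the moment, N m; "grip_width": opening from 0.0 (shut) to 1.0 (fully open).
Only numpy, scipy, OpenCV 4.12 (cv2) and the standard library are available. Lean on these libraries where they do the work, as an engineer would, in place of code of your own. Each camera call takes 0.05 s, during which the arm holds its last target. There are 200 camera calls.

TASK

The dishes with pink medium have passed inspection: turn the paddle of the flag standing in front of them all the way over its pivot, from left to right, so that it lies flat on the right and shows green instead of red. Push it round gently with the fingertips, without pinching it, flicking it or lifting or shoving its stand, and leave the other flags, the dishes and everything else alone.

Things in the scene. Friction and masses are not known exactly. Their poses are not given: they have to be found in the camera images.
- stand_pink: Loose grey flag stand, 0.9 kg, in front of the stack of three dishes with pink medium (102 mm across, 78 mm tall). Origin under the centre of its base, z up, y along the pivot towards its dishes (away from the robot), x to the right as the robot sees it, turned up to 0.25 rad. Base 130 (x) by 92 mm (y), 12 mm high. Two upright cheeks (52 mm along x, inner faces at y +-36 mm, outer +-41 mm, top at z 78 mm) hold the pivot.
- stand_pink_pivot (a point): Middle of the pivot pin of stand_pink, 72 mm above the stand's origin; the pin runs along y and carries the paddle. Rubber rest bars 6 mm thick cross at x +-20 mm just below the level paddle; beyond 23 mm from the pivot there is only free air between the level paddle and the base.
- paddle_pink (a joint): Angle (rad) of the paddle on stand_pink: 0 = level to the left (stand -x), red face with white bar up; 1.57 = upright; 3.14 = level to the right (stand +x), green face with white disc up. Starts at 0 to 0.3. The hinge is stiff (friction 0.035 N m): the paddle stays where it is left and takes about 1 N at its edge to turn.
- paddle_pink_edge (a point): Middle of the free edge of the paddle on stand_pink, 75 mm from the pivot; moves with the paddle. The paddle is 64 mm wide (along the pivot), 5 mm thick, 40 g, with a black round bar 8 mm thick along this edge.
- stack_pink: Loose stack of three dishes with pink medium (102 mm across, 78 mm tall), behind its flag stand (axis 145 to 155 mm from the stand's origin along the stand's +y); origin at the centre of its underside.
- stand_clear3: Loose grey flag stand, 0.9 kg, in front of the stack of three colourless dishes (104 mm across, 78 mm tall). Origin under the centre of its base, z up, y along the pivot towards its dishes (away from the robot), x to the right as the robot sees it, turned up to 0.25 rad. Built like stand_pink.
- paddle_clear3 (a joint): Angle (rad) of the paddle on stand_clear3, as for paddle_pink; starts at 0 to 0.3 (red up) and shall stay.
- paddle_clear3_edge (a point): Middle of the free edge of the paddle on stand_clear3.
- stack_clear3: Loose stack of three colourless dishes (104 mm across, 78 mm tall), behind its flag stand (axis 145 to 155 mm from the stand's origin along the stand's +y); origin at the centre of its underside.
- stand_clear4: Loose grey flag stand, 0.9 kg, in front of the stack of four colourless dishes (103 mm across, 105 mm tall). Origin under the centre of its base, z up, y along the pivot towards its dishes (away from the robot), x to the right as the robot sees it, turned up to 0.25 rad. Built like stand_pink.
- paddle_clear4 (a joint): Angle (rad) of the paddle on stand_clear4, as for paddle_pink; starts at 0 to 0.3 (red up) and shall stay.
- paddle_clear4_edge (a point): Middle of the free edge of the paddle on stand_clear4.
- stack_clear4: Loose stack of four colourless dishes (103 mm across, 105 mm tall), behind its flag stand (axis 145 to 155 mm from the stand's origin along the stand's +y); origin at the centre of its underside.
- conical_flask: Bystander: loose glass conical flask, 67 mm across, 108 mm tall; origin under its centre.
- sample_pot: Bystander: loose small white lidded pot, 37 mm across, 42 mm tall; origin under its centre.
There are look-alikes about, which are no part of the job. What is shaped like the stack_clear3 but purple or yellow is not meant.

How it is judged:
By the outcome, as a careful person would: the job done as asked, in the order asked, and still so for the second after the job is handed in, with the robot touching nothing.
It also fails if it takes over 48 s, if anything falls off the work surface, if the arm or the gripper's body presses on something with over 40 N, if the wrist force passes 120 N, or if a joint passes its speed limit or range.

## Working session

There is one attempt and no reset: what is moved stays moved. The work goes in short steps, Python scripts to look and compute and a shell command to move; the robot and the scene stay as the last step left them, time stands still between calls to the robot, and variables do not carry over. Pictures are saved under pics/ and viewed, about 8 in all and at most 12, crops included, and the job is handed in when it is done.

```bash
mkdir -p pics; python3 - <<'E'
from workcell import manip
import cv2,numpy as np
for n in("scene","top"):
    p,d=manip.camera(n); cv2.imwrite(f"pics/{n}0.png",p[:,:,::-1]); np.save(f"pics/{n}0.npy",d)
    m=manip.camera_model(n); print(n,m)
o=manip.get_obs();print(o["position"],o["ee_rot"],o["clock"],o["ft_force"])
E
```

```text
scene {'intrinsics': array([[617.9009157 ,   0.        , 328.34975866],
       [  0.        , 617.9009157 , 239.27999844],
       [  0.        ,   0.        ,   1.        ]]), 'R': array([[-0.84532567, -0.53424107,  0.00331623],
       [-0.27192853,  0.42491089, -0.86342667],
       [ 0.45986888, -0.7307785 , -0.50446347]]), 't': array([0.44121594, 0.22102673, 1.57479138])}
top {'intrinsics': array([[495.14319697,   0.        , 310.96747403],
       [  0.        , 495.14319697, 232.94250375],
       [  0.        ,   0.        ,   1.        ]]), 'R': array([[-0.02603509, -0.99963598,  0.0070774 ],
       [-0.99710642,  0.02546209, -0.07162724],
       [ 0.07142096, -0.00892175, -0.99740636]]), 't': array([0.00550211, 0.53368128, 1.40682916])}
[0.1874721  0.59587686 0.23063165] [ 0.570378    0.41797813 -0.41864271 -0.56982585] 0.1 [ 0.34578619 -0.75534112 -0.29368195]
```

View pics/scene0.png

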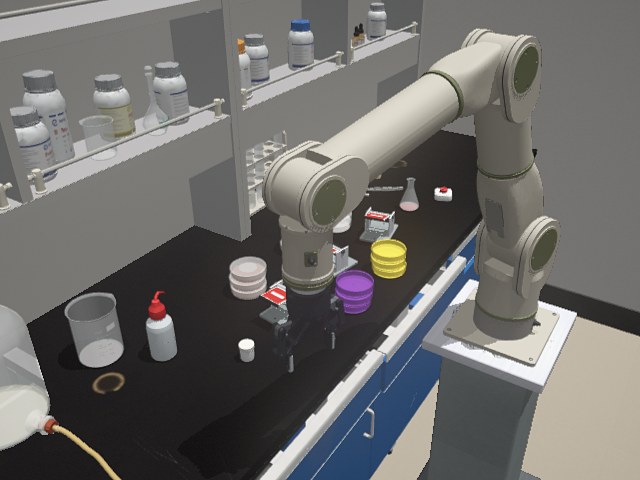

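View pics/top0.png

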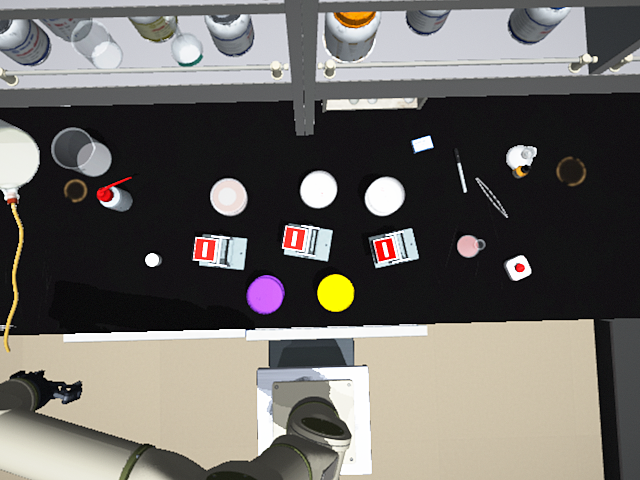

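Scene shows the pink-tinted stack at about (248,277) with its flag at (275,295). In the top view that stack is at (228,196) and its flag at (220,252), with red up. I'll measure it next.

```bash
cat > h.py <<'E'
from workcell import manip
import cv2,numpy as np
def pts(n,d):
    m=manip.camera_model(n);K=np.array(m["intrinsics"]);v,u=np.mgrid[:480,:640]
    c=np.stack([(u-K[0,2])/K[0,0]*d,(v-K[1,2])/K[1,1]*d,d],-1)
    return (c-m["t"])@np.array(m["R"])
E
python3 - <<'E'
from h import *
p=cv2.imread("pics/top0.png");d=np.load("pics/top0.npy");P=pts("top",d)
for u,v in((228,196),(319,189),(385,196)): print(u,p[v-12:v+12,u-12:u+12].reshape(-1,3).mean(0),P[v,u])
h=cv2.cvtColor(p,cv2.COLOR_BGR2HSV)
box=np.zeros((480,640),bool);box[225:280,185:255]=1
red=box&(h[...,1]>150)&(h[...,2]>80)&((h[...,0]<10)|(h[...,0]>170))
q=P[red];print("red",red.sum(),q.mean(0),np.percentile(q,[2,98],axis=0))
A=np.c_[q[:,:2],np.ones(len(q))];print("plane",np.linalg.lstsq(A,q[:,2],rcond=None)[0])
print(cv2.minAreaRect(q[:,:2].astype(np.float32)*1000))
for lo,hi in((.006,.02),(.068,.085),(.03,.12)):
    s=box&(P[...,2]>lo)&(P[...,2]<hi); q=P[s][:,:2].astype(np.float32)*1000
    print(lo,s.sum(),cv2.minAreaRect(q))
c=cv2.resize(p[180:285,175:260],None,fx=7,fy=5.7,interpolation=cv2.INTER_CUBIC)
cv2.imwrite("pics/crop.png",cv2.resize(p[180:285,180:260],None,fx=5.7,fy=5.7,interpolation=cv2.INTER_CUBIC))
np.set_printoptions(precision=0,suppress=True,linewidth=250)
print((P[228:276:2,188:252:2,2]*1000).round())
E
```

```text
228 [227.76909722 229.91319444 238.33680556] [0.63849522 0.2201048  0.07434031]
319 [253.859375   253.72743056 253.80729167] [ 0.65151701 -0.0332812   0.07624357]
385 [253.91666667 253.78125    253.83506944] [ 0.62290529 -0.21136467  0.10695274]
red 290 [0.49217372 0.28517469 0.08219286] [[0.46496302 0.26044122 0.07208945]
 [0.51840962 0.31131387 0.08353043]]
plane [-0.52569115 -2.38798876  1.02191819]
((476.6078796386719, 156.68324279785156), (313.0001525878906, 54.11402893066406), 83.1011962890625)
0.006 793 ((486.26300048828125, 256.2900085449219), (196.46104431152344, 156.1119842529297), 88.60111999511719)
0.068 792 ((491.9439392089844, 273.35076904296875), (101.54277038574219, 88.81242370605469), 82.87911987304688)
0.03 848 ((492.0014953613281, 273.2476806640625), (101.5872802734375, 88.82331085205078), 82.70545196533203)
[[   3.   -3.    2.   -2.    3.   -2.   -2.   -1.   -4.    1.    3.   -2.    0.   -5.   -0.    3.   -2.    4.   -1.    4.    1.   -2.   -2.   -1.   -1.   -1.   -4.   -1.    1.   -3.   -1.    3.]
 [  -2.   -6.   -3.    5.   -1.   -2.   -4.   -3.   -1.   -3.    3
[... 3719 characters left out ...]
   4.    4.    0.   -2.    0.   -0.   -4.   -3.   -0.   11.   10.   11.   10.   11.   10.   -4.    1.   -5.    2.]
 [   1.   -3.    4.   -2.   -4.    1.   -8.   -2.    0.    1.    3.    1.   -6.   -2.   -0.   -1.    6.    1.    3.   -1.    1.    3.    0.    2.   -4.   -1.   -3.   -3.    1.    1.   -7. 1441.]
 [  -1.   -5.    1.    3.   -1.    2.    2.   -3.   -2.    4.    5.   -5.    1.   -4.   -3.    0.   -2.    7.   -4.   -6.   -2.    1.   -4.   -4.   -3.    1.   -6.   -4.   -5.   -7.   -1.    4.]
 [   2.   -1.   -2.   -2.   -4.   -0.    5.   -2.    2.   -1.   -5.   11.   -2.    7.    1.   -5.    7.    1.   -1.   -1.   -3.    0.   -8.    1.    2.   -1.    4.    4.    1.   -5.   -0.   -1.]]
```

View pics/crop.png

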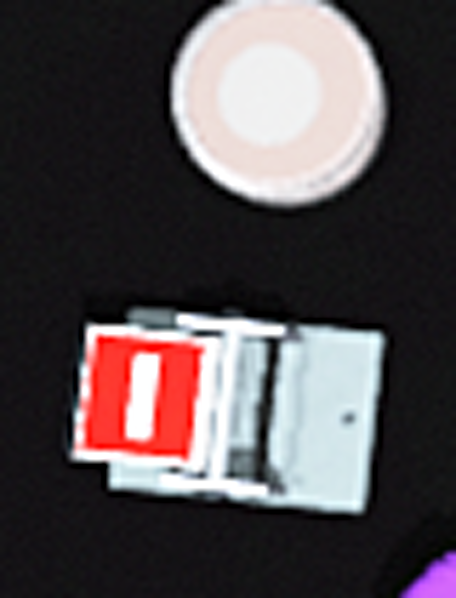

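```bash
cat >> h.py <<'E'
def ray(n,uv,z):
    m=manip.camera_model(n);R=np.array(m["R"]);t=np.array(m["t"]);K=np.array(m["intrinsics"])
    r=R.T@np.linalg.solve(K,[*uv,1]);o=-R.T@t
    return o+r*(z-o[2])/r[2]
E
python3 - <<'E'
from h import *
np.set_printoptions(precision=4,suppress=True)
c=lambda x,y,z:ray("top",(180+x/5.7-.4,180+y/5.7-.4),z)
a,b,e=c(385,330,.012),c(362,515,.012),c(110,490,.012)
print("base TR,BR,BL",a,b,e,np.linalg.norm(a-b),np.linalg.norm(b-e))
yd=a-b;xd=b-e
for v in(yd,):print("yaw from y edge",np.arctan2(v[1],v[0]));
print("yaw from x edge",np.arctan2(xd[0],-xd[1]))
o=(a+e)/2;print("origin",o)
print("edge corners z.08",c(85,325,.08),c(73,460,.08),"stack",c(270,95,.078))
p=cv2.imread("pics/top0.png");d=np.load("pics/top0.npy");P=pts("top",d)
h=cv2.cvtColor(p,cv2.COLOR_BGR2HSV)
m=np.zeros((480,640),bool);m[240:262,194:215]=1
m&=(P[...,2]>.06)&(P[...,2]<.1);q=P[m]
print("plane",np.linalg.lstsq(np.c_[q[:,:2],np.ones(len(q))],q[:,2],rcond=None)[0])
print("cheeks", [c(x,y,.078) for x,y in((180,318),(298,330),(165,478),(283,490))])
from scipy.spatial.transform import Rotation as Ro
o=manip.get_obs();print(Ro.from_quat(o["ee_rot"]).as_matrix(),o["clock"])
E
```

```text
base TR,BR,BL [0.5257 0.1764 0.012 ] [0.4325 0.1896 0.012 ] [0.4484 0.3163 0.012 ] 0.09414255021447858 0.1277765866340508
yaw from y edge -0.14028509462799463
yaw from x edge -0.12466621669315506
origin [0.487  0.2464 0.012 ]
edge corners z.08 [0.5273 0.3128 0.08  ] [0.4624 0.3191 0.08  ] stack [0.6373 0.2224 0.078 ]
plane [0.0195 0.0581 0.0513]
cheeks [array([0.5297, 0.2674, 0.078 ]), array([0.5224, 0.2105, 0.078 ]), array([0.4527, 0.2755, 0.078 ]), array([0.4454, 0.2188, 0.078 ])]
[[ 0.3001 -0.0003 -0.9539]
 [ 0.9539 -0.0012  0.3001]
 [-0.0012 -1.     -0.0001]] 0.1
```

```bash
cat >> h.py <<'E'
from scipy.spatial.transform import Rotation as Ro
O=np.array([.487,.2455,0]);YAW=-.13
YS=np.array([np.cos(YAW),np.sin(YAW),0]);XS=np.array([YS[1],-YS[0],0]);Z=np.array([0,0,1.])
def W(x,z,y=0): return O+(x*XS+y*YS)/1000+z/1000*Z     # stand mm -> world
def RT(tilt):
    yt=np.sin(tilt)*XS-np.cos(tilt)*Z
    return np.stack([YS,yt,np.cross(YS,yt)],1)
def rows(targets,R=None):   # offsets and turn in pendant units
    o=manip.get_obs();R0=Ro.from_quat(o["ee_rot"]).as_matrix()
    for t in targets: print((R0.T@(t-o["position"])/.2).round(3).tolist())
    if R is not None: print("turn",(Ro.from_matrix(R0.T@R).as_rotvec(degrees=True)/45).round(3).tolist())
def stand():  # TCP in stand mm
    o=manip.get_obs();v=(o["position"]-O)*1000
    a=Ro.from_quat(o["ee_rot"]).as_matrix()
    print("stand x,y,z",(v@XS).round(1),(v@YS).round(1),v[2].round(1),"tool y",a[:,1].round(3),"x",a[:,0].round(3),"F",o["ft_force"].round(2),"t",o["clock"],"q",o["joint_pos"].round(2))
E
python3 - <<'E'
from h import *
rows([W(-150,200),W(-143,112),W(-63,32)],RT(0));rows([],RT(np.pi/4))
p=cv2.imread("pics/top0.png");P=pts("top",np.load("pics/top0.npy"))
for n,(u,v) in dict(pot=(152,260),bottle=(112,195),noz=(125,181),purple=(265,294)).items():print(n,P[v,u].round(3))
b=P[170:215,90:135].reshape(-1,3);b=b[(b[:,2]>.03)&(b[:,2]<.5)];print(b.min(0),b.max(0))
E
```

```text
[-0.483, 0.154, -1.824]
[-0.517, 0.594, -1.83]
[-0.91, 0.994, -1.899]
turn [0.001, 1.777, -0.001]
turn [-0.828, 1.679, 0.694]
pot [0.467 0.443 0.038]
bottle [0.643 0.525 0.117]
noz [0.701 0.531 0.006]
purple [0.365 0.122 0.079]
[0.61316476 0.47362459 0.03004225] [0.7290227  0.61855593 0.16749886]
```

```bash
python3 -m pendant '{"offset":[[-0.1,0,-0.3],[-0.2,0,-0.6],[-0.24,0,-0.91],[-0.24,0,-0.91],[-0.24,0,-0.91],[-0.24,0,-0.91]],"turn":[[0,0.2,0],[0,0.4,0],[0,0.6,0],[0,0.8,0],[0,0.89,0],[0,0.89,0]]}' 0 20
python3 - <<'E'
from h import *
stand();rows([W(-150,200)],RT(0));rows([],RT(np.pi/4))
E
```

```text
clock: 0.85
position: [0.3466, 0.4953, 0.2303]
ee_rot: [0.679, 0.198, -0.198, -0.678]
ft_force: [0.2, 0.3, -0.1]
grip_width: 0.002
stand x,y,z -229.5 -171.6 230.3 tool y [-0.001 -0.002 -1.   ] x [ 0.843  0.538 -0.002] F [ 0.24  0.27 -0.06] t 0.85 q [-1.13  0.29  0.12  1.53 -0.03  1.33 -0.44]
[0.403, 0.152, -0.856]
turn [0.002, 0.888, -0.001]
turn [-0.956, 0.842, 0.347]
```

```bash
python3 -m pendant '{"offset":[[0.1,0.03,-0.2],[0.2,0.06,-0.4],[0.3,0.1,-0.6],[0.4,0.15,-0.8],[0.403,0.152,-0.856],[0.403,0.152,-0.856],[0.403,0.152,-0.856],[0.403,0.152,-0.856]],"turn":[[-0.16,0.14,0.06],[-0.32,0.28,0.12],[-0.48,0.42,0.18],[-0.64,0.56,0.23],[-0.8,0.7,0.29],[-0.956,0.842,0.347],[-0.956,0.842,0.347],[-0.956,0.842,0.347]]}'
python3 - <<'E'
from h import *
stand();rows([W(-143,112),W(-103,72),W(-63,32)],RT(np.pi/4))
E
```

```text
clock: 1.85
position: [0.5069, 0.3943, 0.2006]
ee_rot: [0.921, -0.059, 0.024, -0.383]
ft_force: [-0.0, 0.2, 0.9]
grip_width: -0.002
stand x,y,z -150.1 0.4 200.6 tool y [-0.09  -0.699 -0.709] x [ 0.992 -0.127 -0.001] F [-0.01  0.15  0.92] t 1.85 q [-1.09  0.92  0.38  0.89  0.18  2.   -0.86]
[-0.002, 0.339, 0.287]
[-0.002, 0.622, 0.286]
[-0.003, 0.905, 0.285]
turn [-0.004, 0.003, 0.002]
```

```bash
python3 -m pendant '{"offset":[[0,0.1,0.09],[0,0.2,0.18],[0,0.3,0.25],[0,0.34,0.287],[0,0.34,0.287],[0,0.34,0.287]],"turn":[[0,0,0],[0,0,0],[0,0,0],[0,0,0],[0,0,0],[0,0,0]]}'
python3 - <<'E'
from h import *
stand();rows([W(-103,72),W(-63,32)],RT(np.pi/4))
p,_=manip.camera("scene");cv2.imwrite("pics/s1.png",cv2.resize(p[180:360,200:420],None,fx=3.4,fy=3.3,interpolation=cv2.INTER_CUBIC))
E
```

```text
clock: 2.6
position: [0.5063, 0.3877, 0.1135]
ee_rot: [0.921, -0.058, 0.025, -0.385]
ft_force: [0.1, -0.3, -0.2]
grip_width: 0.0
stand x,y,z -143.5 0.7 113.5 tool y [-0.089 -0.697 -0.711] x [ 0.992 -0.127  0.   ] F [ 0.14 -0.26 -0.15] t 2.6 q [-1.09  0.97  0.36  0.99  0.16  1.86 -0.92]
[-0.004, 0.29, 0.002]
[-0.005, 0.573, 0.0]
turn [-0.007, 0.002, 0.003]
```

View pics/s1.png

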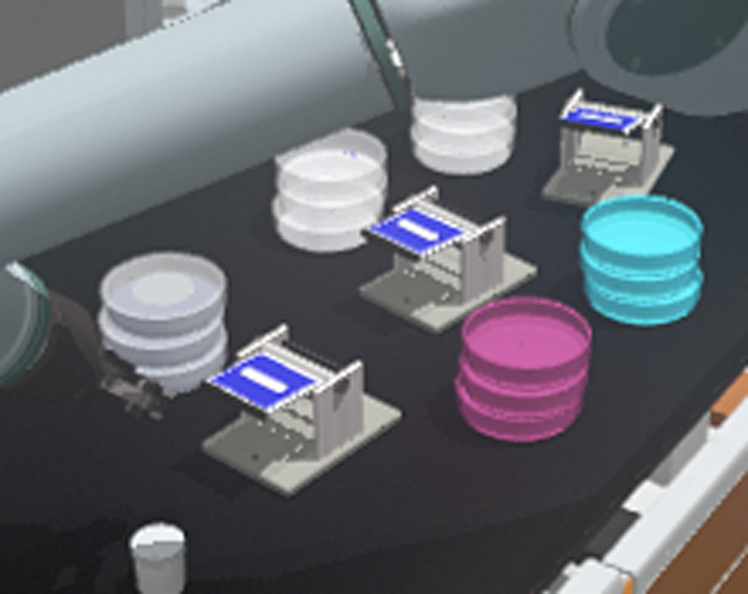

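The view (channels swapped) shows the shut gripper at left, around (140,390), clear of the paddle at (265,380) and pointing under its edge. I'll slide it in below the edge.

```bash
python3 -m pendant '{"offset":[[0,0.1,0],[0,0.2,0],[0,0.3,0],[0,0.38,0],[0,0.45,0],[0,0.52,0],[0,0.573,0],[0,0.573,0],[0,0.573,0]],"turn":[[0,0,0],[0,0,0],[0,0,0],[0,0,0],[0,0,0],[0,0,0],[0,0,0],[0,0,0],[0,0,0]]}'
cat >> h.py <<'E'
def tgt(th,r=52):
    u=np.array([-np.cos(th),np.sin(th)]);p=np.array([np.sin(th),np.cos(th)])
    s=.7071;n=np.array([s,s]);d=np.array([s,-s]);c=np.array([0,72.])
    if th<np.pi/4: q=c+75*u-15*n+(36-20*th/(np.pi/4))*d
    else: q=c+r*u-(2.5+11*abs(n@p))*p
    return q
def push(ths,**k):
    for th in ths: print(round(th,2),tgt(th,**k).round(0),end=" ");rows([W(*tgt(th,**k))])
E
python3 - <<'E'
from h import *
stand();push(np.arange(.1,1.61,.1)); rows([],RT(np.pi/4))
p,_=manip.camera("scene");cv2.imwrite("pics/s2.png",cv2.resize(p[180:360,200:420,::-1],None,fx=3.4,fy=3.3,interpolation=cv2.INTER_CUBIC))
E
```

```text
clock: 3.78
position: [0.4962, 0.3082, 0.0321]
ee_rot: [0.921, -0.058, 0.025, -0.385]
ft_force: [0.6, 0.6, 0.1]
grip_width: -0.001
stand x,y,z -63.4 1.0 32.1 tool y [-0.088 -0.697 -0.711] x [ 0.992 -0.126  0.001] F [0.65 0.63 0.07] t 3.775 q [-1.08  0.91  0.35  1.28  0.18  1.62 -0.94]
0.1 [-62.  45.] [-0.005, -0.04, -0.053]
0.2 [-62.  54.] [-0.005, -0.075, -0.083]
0.3 [-62.  64.] [-0.005, -0.108, -0.115]
0.4 [-61.  72.] [-0.005, -0.136, -0.148]
0.5 [-60.  81.] [-0.005, -0.162, -0.184]
0.6 [-58.  89.] [-0.005, -0.183, -0.22]
0.7 [-55.  97.] [-0.005, -0.201, -0.257]
0.8 [-46. 100.] [-0.005, -0.18, -0.3]
0.9 [-43. 104.] [-0.005, -0.185, -0.327]
1.0 [-39. 109.] [-0.005, -0.187, -0.355]
1.1 [-35. 112.] [-0.005, -0.187, -0.383]
1.2 [-31. 116.] [-0.005, -0.183, -0.411]
1.3 [-26. 119.] [-0.006, -0.176, -0.44]
1.4 [-20. 121.] [-0.006, -0.165, -0.467]
1.5 [-14. 123.] [-0.006, -0.152, -0.494]
1.6 [ -9. 124.] [-0.006, -0.135, -0.519]
turn [-0.008, 0.002, 0.004]
```

View pics/s2.png

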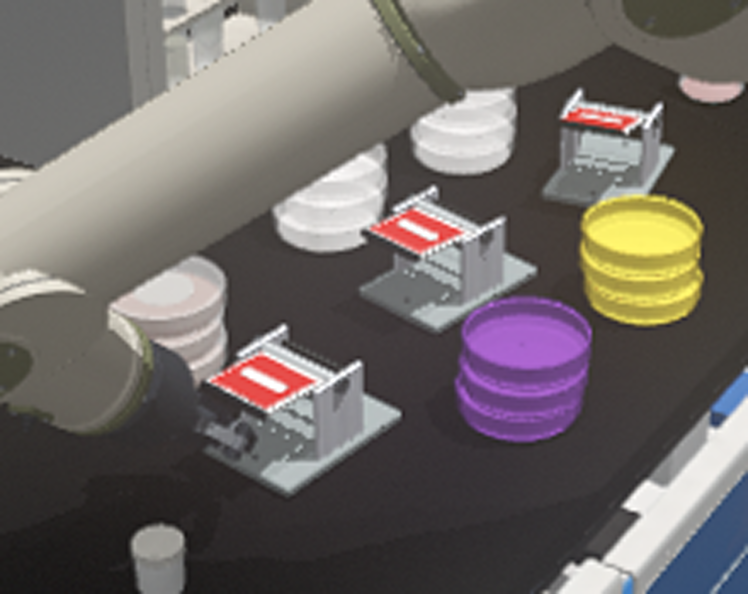

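The fingertips, around (235,430), are under the paddle edge without touching it. I'll start raising it.

```bash
python3 -m pendant '{"offset":[[0,-0.02,-0.03],[0,-0.04,-0.053],[0,-0.058,-0.068],[0,-0.075,-0.083],[0,-0.092,-0.1],[0,-0.108,-0.115],[0,-0.122,-0.132],[0,-0.136,-0.148],[0,-0.15,-0.166],[0,-0.162,-0.184],[0,-0.173,-0.202],[0,-0.183,-0.22]],"turn":[[0,0,0],[0,0,0],[0,0,0],[0,0,0],[0,0,0],[0,0,0],[0,0,0],[0,0,0],[0,0,0],[0,0,0],[0,0,0],[0,0,0]]}'
python3 - <<'E'
from h import *
stand();push(np.arange(.7,1.61,.1)); rows([],RT(np.pi/4))
p,_=manip.camera("scene");cv2.imwrite("pics/s3.png",cv2.resize(p[180:360,200:420,::-1],None,fx=3.4,fy=3.3,interpolation=cv2.INTER_CUBIC))
E
```

```text
clock: 5.32
position: [0.4955, 0.3026, 0.0893]
ee_rot: [0.921, -0.058, 0.025, -0.385]
ft_force: [-0.3, -0.3, -0.9]
grip_width: -0.0
stand x,y,z -57.8 1.0 89.3 tool y [-0.088 -0.697 -0.711] x [ 0.992 -0.126  0.001] F [-0.32 -0.27 -0.85] t 5.325 q [-1.09  0.84  0.37  1.28  0.2   1.68 -0.91]
0.7 [-55.  97.] [-0.005, -0.017, -0.036]
0.8 [-46. 100.] [-0.005, 0.004, -0.079]
0.9 [-43. 104.] [-0.005, -0.001, -0.106]
1.0 [-39. 109.] [-0.005, -0.003, -0.134]
1.1 [-35. 112.] [-0.005, -0.003, -0.162]
1.2 [-31. 116.] [-0.006, 0.001, -0.19]
1.3 [-26. 119.] [-0.006, 0.008, -0.218]
1.4 [-20. 121.] [-0.006, 0.018, -0.246]
1.5 [-14. 123.] [-0.006, 0.032, -0.273]
1.6 [ -9. 124.] [-0.006, 0.049, -0.298]
turn [-0.008, 0.002, 0.004]
```

View pics/s3.png

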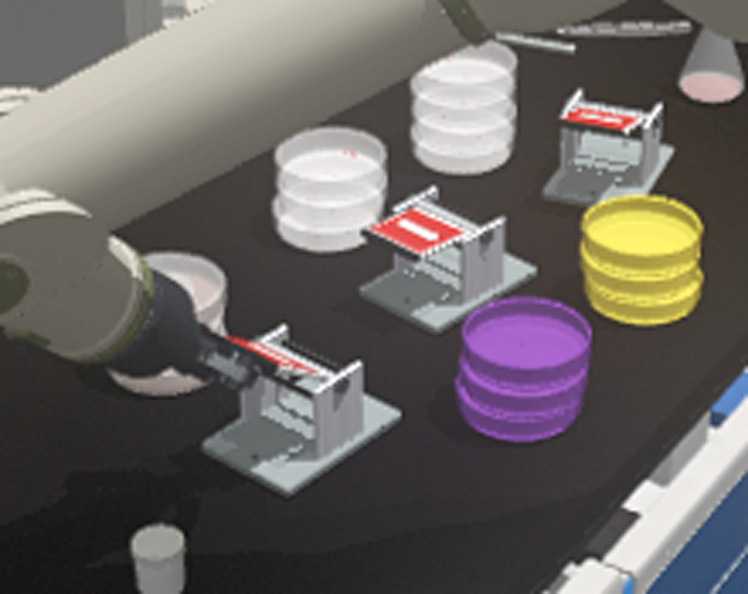

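The paddle has risen to about 0.6 rad, with its red face edge-on at (270,355), and the stand hasn't moved. I'll carry on to upright.

```bash
python3 -m pendant '{"offset":[[0,-0.01,-0.02],[0,-0.01,-0.04],[0,-0.004,-0.06],[0,0,-0.08],[0,0,-0.106],[0,0,-0.134],[0,0,-0.162],[0,0.001,-0.19],[0,0.008,-0.218],[0,0.018,-0.246],[0,0.032,-0.273],[0,0.049,-0.298]],"turn":[[0,0,0],[0,0,0],[0,0,0],[0,0,0],[0,0,0],[0,0,0],[0,0,0],[0,0,0],[0,0,0],[0,0,0],[0,0,0],[0,0,0]]}'
python3 - <<'E'
from h import *
stand();push(np.arange(1.6,3.15,.1)); rows([],RT(np.pi/4))
E
```

```text
clock: 6.88
position: [0.4894, 0.2533, 0.1249]
ee_rot: [0.921, -0.058, 0.025, -0.385]
ft_force: [0.5, 0.5, -0.6]
grip_width: -0.001
stand x,y,z -8.1 1.4 124.9 tool y [-0.088 -0.697 -0.712] x [ 0.992 -0.126  0.001] F [ 0.51  0.54 -0.57] t 6.875 q [-1.09  0.72  0.4   1.4   0.24  1.66 -0.88]
1.6 [ -9. 124.] [-0.007, 0.001, 0.004]
1.7 [ -2. 125.] [-0.007, 0.02, -0.019]
1.8 [  4. 125.] [-0.007, 0.043, -0.041]
1.9 [ 10. 124.] [-0.007, 0.068, -0.059]
2.0 [ 16. 122.] [-0.007, 0.095, -0.075]
2.1 [ 22. 120.] [-0.007, 0.123, -0.087]
2.2 [ 27. 117.] [-0.008, 0.154, -0.096]
2.3 [ 32. 113.] [-0.008, 0.185, -0.101]
2.4 [ 36. 109.] [-0.008, 0.211, -0.103]
2.5 [ 39. 106.] [-0.008, 0.232, -0.103]
2.6 [ 42. 103.] [-0.008, 0.253, -0.102]
2.7 [ 44. 100.] [-0.008, 0.273, -0.098]
2.8 [47. 96.] [-0.008, 0.294, -0.094]
2.9 [49. 92.] [-0.008, 0.314, -0.087]
3.0 [50. 88.] [-0.008, 0.335, -0.079]
3.1 [52. 84.] [-0.008, 0.354, -0.069]
turn [-0.008, 0.002, 0.004]
```

```bash
python3 -m pendant '{"offset":[[0,0.02,-0.019],[0,0.043,-0.041],[0,0.068,-0.059],[0,0.095,-0.075],[0,0.123,-0.087],[0,0.154,-0.096],[0,0.185,-0.101],[0,0.211,-0.103],[0,0.232,-0.103],[0,0.253,-0.102],[0,0.273,-0.098],[0,0.285,-0.095]],"turn":[[0,0,0],[0,0,0],[0,0,0],[0,0,0],[0,0,0],[0,0,0],[0,0,0],[0,0,0],[0,0,0],[0,0,0],[0,0,0],[0,0,0]]}'
python3 - <<'E'
from h import *
stand();push(np.arange(2.8,3.15,.1)); rows([W(53,82),W(53,80),W(53,79)],RT(np.pi/4))
p,_=manip.camera("scene");cv2.imwrite("pics/s4.png",cv2.resize(p[180:360,200:420,::-1],None,fx=3.4,fy=3.3,interpolation=cv2.INTER_CUBIC))
E
```

```text
clock: 8.38
position: [0.4826, 0.2, 0.0975]
ee_rot: [0.921, -0.058, 0.025, -0.385]
ft_force: [0.3, -0.1, 0.6]
grip_width: 0.004
stand x,y,z 45.7 1.5 97.5 tool y [-0.088 -0.697 -0.712] x [ 0.992 -0.126  0.001] F [ 0.28 -0.11  0.65] t 8.375 q [-1.07  0.68  0.41  1.55  0.27  1.55 -0.88]
2.8 [47. 96.] [-0.008, 0.008, 0.001]
2.9 [49. 92.] [-0.008, 0.028, 0.008]
3.0 [50. 88.] [-0.008, 0.048, 0.016]
3.1 [52. 84.] [-0.008, 0.068, 0.026]
[-0.008, 0.081, 0.028]
[-0.008, 0.088, 0.035]
[-0.008, 0.091, 0.039]
turn [-0.008, 0.002, 0.004]
```

View pics/s4.png

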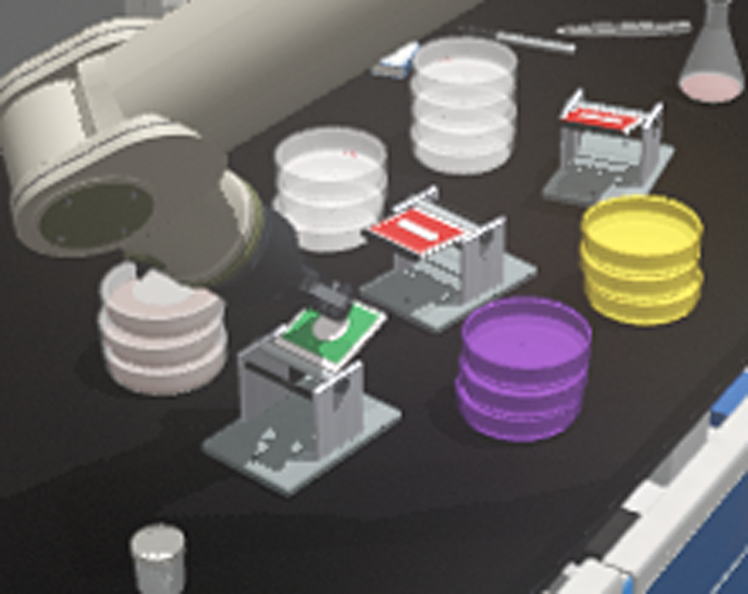

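The green face is up at (335,330), with the paddle still about 0.4 rad short of flat and the stand in place. I'll press it down slowly.

```bash
python3 -m pendant '{"offset":[[0,0.012,0.003],[0,0.022,0.006],[0,0.032,0.01],[0,0.042,0.014],[0,0.052,0.018],[0,0.062,0.023],[0,0.07,0.026],[0,0.078,0.028],[0,0.081,0.028],[0,0.085,0.032],[0,0.085,0.032]],"turn":[[0,0,0],[0,0,0],[0,0,0],[0,0,0],[0,0,0],[0,0,0],[0,0,0],[0,0,0],[0,0,0],[0,0,0],[0,0,0]]}'
python3 - <<'E'
from h import *
stand();rows([W(53,79),W(53,77)])
m=manip.camera_model("top");p,d=manip.camera("top");P=pts("top",d);h=cv2.cvtColor(p,cv2.COLOR_RGB2HSV)
g=(h[...,0]>45)&(h[...,0]<85)&(h[...,1]>90)&(h[...,2]>50);g[:225]=0;g[280:]=0;g[:,:190]=0;g[:,262:]=0
q=P[g&(P[...,2]>.05)&(P[...,2]<.12)];s=np.c_[(q-O)@XS,(q-O)@YS,q[:,2]]*1000
print(len(q),s.mean(0),np.polyfit(s[:,0],s[:,2],1))
E
```

```text
clock: 9.8
position: [0.4816, 0.1925, 0.0806]
ee_rot: [0.921, -0.058, 0.025, -0.385]
ft_force: [-0.2, -0.9, 0.7]
grip_width: 0.002
stand x,y,z 53.3 1.5 80.6 tool y [-0.088 -0.697 -0.711] x [ 0.992 -0.127  0.001] F [-0.22 -0.93  0.69] t 9.8 q [-1.06  0.69  0.4   1.57  0.27  1.52 -0.89]
[-0.008, 0.005, 0.007]
[-0.008, 0.012, 0.014]
189 [44.59469656 -0.19091129 76.80764981] [-0.10077931 81.3018726 ]
```

```bash
python3 -m pendant '{"offset":[[0,0.003,0.003],[0,0.006,0.006],[0,0.009,0.009],[0,0.012,0.012],[0,0.012,0.012]],"turn":[[0,0,0],[0,0,0],[0,0,0],[0,0,0],[0,0,0]]}'
python3 - <<'E'
from h import *
stand()
E
```

```text
clock: 10.48
position: [0.4819, 0.1924, 0.0796]
ee_rot: [0.921, -0.059, 0.026, -0.384]
ft_force: [-4.7, 1.2, 19.6]
grip_width: -0.005
stand x,y,z 53.3 1.8 79.6 tool y [-0.088 -0.698 -0.71 ] x [ 0.992 -0.127  0.002] F [-4.74  1.2  19.63] t 10.475 q [-1.06  0.69  0.4   1.57  0.27  1.52 -0.89]
```

It's on the stop: the force rose to 20 N. Now I'll back off.

```bash
python3 -m pendant '{"offset":[[0,-0.01,-0.01],[0,-0.03,-0.03],[0,-0.08,-0.08],[0,-0.16,-0.16],[0,-0.28,-0.24],[0,-0.4,-0.32],[0,-0.52,-0.4],[0,-0.64,-0.46],[0,-0.7,-0.5],[0,-0.7,-0.5]],"turn":[[0,0,0],[0,0,0],[0,0,0],[0,0,0],[0,0,0],[0,0,0],[0,0,0],[0,0,0],[0,0,0],[0,0,0]]}'
python3 - <<'E'
from h import *
stand()
p,d=manip.camera("top");P=pts("top",d);h=cv2.cvtColor(p,cv2.COLOR_RGB2HSV)
g=(h[...,0]>45)&(h[...,0]<85)&(h[...,1]>90)&(h[...,2]>50);g[:225]=0;g[280:]=0;g[:,:190]=0;g[:,262:]=0
q=P[g&(P[...,2]>.05)&(P[...,2]<.12)];s=np.c_[(q-O)@XS,(q-O)@YS,q[:,2]]*1000
print(len(q),s.mean(0),np.polyfit(s[:,0],s[:,2],1))
a=cv2.resize(p[170:310,180:430,::-1],(750,420))
p,_=manip.camera("scene");cv2.imwrite("pics/s5.png",cv2.resize(p[180:360,200:420,::-1],None,fx=3.4,fy=3.3,interpolation=cv2.INTER_CUBIC));cv2.imwrite("pics/t5.png",a)
E
```

```text
clock: 11.72
position: [0.4853, 0.2199, 0.2503]
ee_rot: [0.921, -0.058, 0.026, -0.385]
ft_force: [0.4, -0.5, -0.6]
grip_width: -0.002
stand x,y,z 25.6 1.6 250.3 tool y [-0.087 -0.697 -0.711] x [ 0.992 -0.127  0.003] F [ 0.37 -0.47 -0.63] t 11.725 q [-1.1   0.55  0.44  1.39  0.31  1.82 -0.79]
277 [36.97467045 -0.08895314 74.85566992] [4.81936170e-03 7.46774756e+01]
```

View pics/s5.png

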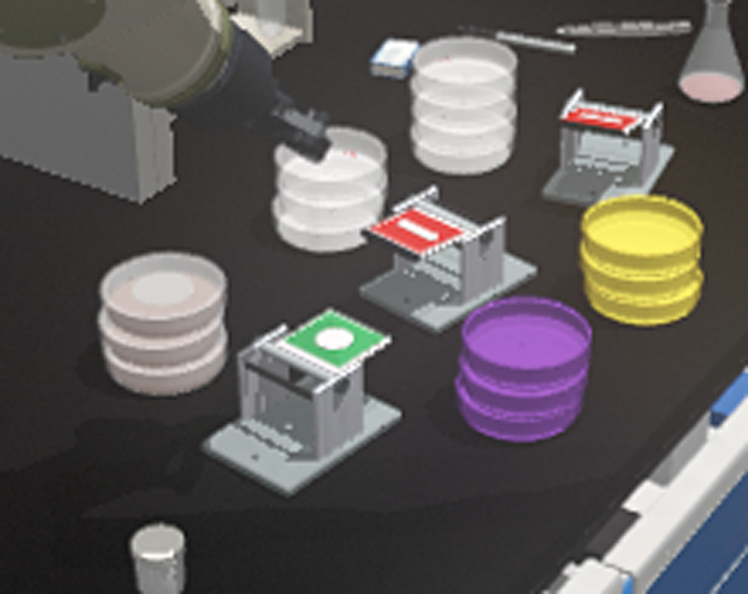

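View pics/t5.png

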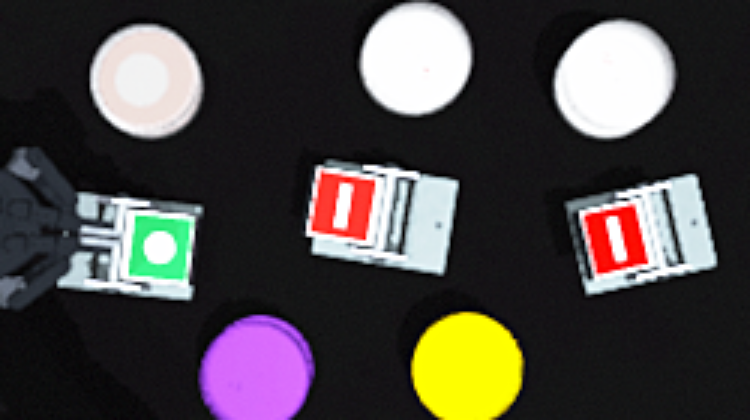

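The paddle lies flat on the right, green with its white disc, at (335,338) in scene and (160,248) in the top crop. The fitted slope is 0.005. Nothing else has moved and the gripper is clear, so I'm handing in.

```bash
python3 -c "
from workcell import manip
print(manip.hand_in())"
```

```text
the job is handed in; nothing more can be done
None
```

The paddle in front of the pink dishes is turned all the way over and lies flat on the right, showing green with the white disc. I pushed it round from underneath with the shut fingertips, then backed away and handed in at about 11.8 s.

- **Final checks:** in the last depth image the green face has a slope of about 0.005 at 74.9 mm, which is level. The stand looks unmoved in both views. In the pictures, the other two flags still show red and the dishes and sample pot look undisturbed. The gripper was about 0.25 m up and touching nothing.
- **What went less gently than planned:** the last press met the stop harder than intended, with the wrist force reaching about 20 N before I backed off. The other readings, taken at the end of each push, were about 1 N.
- **A reading that disagreed:** a depth fit taken with the gripper partly hiding the paddle gave a slope of -0.10. The clear view afterwards did not confirm it.

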